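# Kit the hardware for one prosthetic leg

### The arm

A 6-joint arm with a two-finger parallel gripper is mounted at the origin on the work surface. World frame = base frame: x ahead of the robot, y to its left, z up, the work surface at z = 0. Lengths are in mm, angles in rad, forces in N, time in s.
With the tool pointing down it reaches from about 350 to 975 mm from the base axis. Payload 7.1 kg.
Tool frame: the origin (TCP) lies at the very end of the fingers, on their centre line; the grasp point (between the pads) lies 19 mm behind it (ctrl.pinch_z is the distance from the TCP to the grasp point, in mm); z points along the fingers, y is the direction in which the jaws open and shut (so a half turn about z gives the same grasp; the last joint's range is limited). The gripper opens to 88 mm and grips with 3 to 60 N. Pads are 20 mm wide; open, the fingers measure 115 mm over their backs; the gripper's body (75 mm by 178 mm) begins 61 mm behind the grasp point.
Start: joints at [1.316, 0.423, 1.63, -0, 1.089, -0.019], TCP at [145.982, 607.696, 222.675] pointing down, gripper open.
Joint ranges: [-3, 3], [-0.9, 2.11], [0.09, 2.58], [-1.31, 4.45], [0.11, 2.69], [-2.54, 2.54]. Speed limits (rad/s): [2.39, 2.39, 3.01, 3.14, 3.14, 3.14].

### API

Orientations are given as a rotation vector (axis times angle).
In Python, from workcell import ctrl gives the robot as it stands.
- The arm moves only by the shell command python3 -m inch 'ROWS' [OPENING]. ROWS is JSON, a list of rows, each an object with "xyz": the shift along the tool's x, y, z in cm, a list of three; "spin": the turn about the tool's z in degrees. A call has 1 to 20 rows; each row is the pose to reach, as a shift and turn from the pose measured when the call began, along the tool's axes at that moment; what a row does not reach only later rows make up. A row lasts 1/10 s, in which the tool goes at most 50 mm and 8.59 degrees, less where a joint would pass 70% of its speed; a pose out of reach is approached as far as the arm can. A call with a gripper value outside its range is refused whole. OPENING is the closure, from 0 (fully open) to 1 (shut), set as the call begins (- or left out, the last holds). The fingers move at their own pace and stop on an object; the grip force is fixed at half the most. Time passes only in rows, so rows that repeat a pose let the fingers close. It gives the time, the measured TCP pose, the force and the opening at its end, in the units of the state.
- ctrl.get_obs(): the state, without advancing time (a new reading comes with each control period).
- ctrl.get_image(name): name is "scene" or "top" or "wrist"; returns the picture (480x640x3 uint8, red, green, blue); there is no depth.
- ctrl.camera_info(name): a dict with "camera_matrix" (3x3 intrinsics, pixels), "k1" (the pictures are not rectified: a ray, as slopes to the right and down, at radius r is drawn at 1 + k1 r^2 times it, then the intrinsics apply), "R" (3x3) and "t" (3): a world point X has camera coordinates R X + t; the wrist camera has in their place "hand_eye" (4x4, takes a point from camera to tool coordinates, whose origin is the TCP and whose axes are the flange's). Camera axes: x right, y down, z forward; pixel columns grow to the right and rows downward; lengths in mm; the calibration is good to about 2 mm. A picture is of the moment at which its call begins: read the wrist's pose just before it. camera_info takes no time and is no camera call.
- ctrl.close_job(): hands the job in, once; it reports no verdict.
The state is a dict: "t": time; "qpos": joint angles; "qvel": joint speeds; "joint_torque": joint torques, N m; "ee_pos": TCP position; "orientation": TCP orientation; "ft_force": force on the tool from outside, world axes, zero at the start; "moment": the same for the moment, N m; "width": finger opening in mm.
Only numpy, scipy, OpenCV 4.12 (cv2) and the standard library are available. Lean on these libraries where they do the work, as an engineer would, in place of code of your own. Each camera call takes 0.05 s, during which the arm holds its last target. There are 200 camera calls.

### The job

Fill the yellow kit tray with the hardware for one artificial leg: put the round adapter with the square stud into the round recess, the square four-hole plate into the square recess, and the shorter of the two tubes into the long recess, each sitting flat on the floor of its recess. Set them down, do not drop them, let go, and leave the look-alikes (round adapter with the open cup, three-armed plate, longer tube) lying where they are.

Things in the scene. Friction and masses are not known exactly. Their poses are not given: they have to be found in the camera images.
- pyramid_adapter: Belongs to the kit. Round flange 52 mm across, 12 mm thick, with a solid SQUARE stud in the middle to grip: 24 x 24 mm, sides along the body's x and y, top at 38 mm height; round neck 36 mm across below it, up to 15 mm height. Aluminium, about 0.14 kg, upright on a 4 mm thick turquoise mat. Origin: centre of its underside, z up.
- four_hole_plate: Belongs to the kit. SQUARE plate 52 x 52 mm, 12 mm thick, sides along its x and y, a dark bolt hole in each corner; solid round boss in the middle to grip, 28 mm across, from 12 to 38 mm height. Aluminium, about 0.15 kg, upright on a 4 mm thick turquoise mat. Origin: centre of its underside, z up.
- short_pylon: Belongs to the kit. SHORTER of two lying tubes, 96 mm overall along its x. Tube 26 mm across, axis 18 mm above the underside; at each end a square clamp block 36 mm wide (y), 36 high, 22 long (x), on which it rests without rolling. Grip the 52 mm of bare tube between the blocks. Aluminium, about 0.16 kg, upright on a 4 mm thick turquoise mat. Origin: centre of its underside, z up.
- receiver: Look-alike, leave it. Round flange 52 mm across, 12 mm thick, with an OPEN round cup on it instead of a stud: 40 mm outside, 28 mm hole with a dark bottom, top at 38 mm. Aluminium, about 0.14 kg, upright on a 4 mm thick turquoise mat. Origin: centre of its underside, z up.
- three_prong_plate: Look-alike, leave it. THREE arms in a Y, 15 mm wide, 12 mm thick, each reaching 32 mm from the centre, a dark hole in each; round boss 28 mm across, top at 38 mm. Aluminium, about 0.13 kg, upright on a 4 mm thick turquoise mat. Origin: centre of its underside, z up.
- long_pylon: Look-alike, leave it. LONGER of the two lying tubes: 140 mm overall along its x, otherwise the same as the short pylon. Aluminium, about 0.20 kg, upright on a 4 mm thick turquoise mat. Origin: centre of its underside, z up.
- insert_round: Insert with the ROUND recess. White board with orange specks, 138 (x) x 84 (y) x 20 mm high, fixed in the yellow tray, its top above the tray's rim; the three inserts lie side by side along y in any order, one yaw, 86 mm between centres. Origin: centre of its underside. Recess central in its top, 8 mm deep, floor 12 mm above the origin, 70 mm across.
- insert_square: Insert with the SQUARE recess. White board with orange specks, 138 (x) x 84 (y) x 20 mm high, fixed in the yellow tray, its top above the tray's rim; the three inserts lie side by side along y in any order, one yaw, 86 mm between centres. Origin: centre of its underside. Recess central in its top, 8 mm deep, floor 12 mm above the origin, 70 x 70 mm, sides along x and y.
- insert_long: Insert with the LONG recess. White board with orange specks, 138 (x) x 84 (y) x 20 mm high, fixed in the yellow tray, its top above the tray's rim; the three inserts lie side by side along y in any order, one yaw, 86 mm between centres. Origin: centre of its underside. Recess central in its top, 8 mm deep, floor 12 mm above the origin, 114 mm along x, 54 mm along y.
Things that resemble listed ones, but are neither listed nor needed, are in the scene too. Leave any blue, green or pink look-alike of the pyramid_adapter alone.

How it is judged (in metres and radians):
At the end, for the whole second after the job is handed in: Each kit part is within 14 mm of its insert's centre (horizontally), underside 10 to 14.5 mm above the insert's underside (recess floor: 12), upright within 0.08 rad, released and at rest; the three look-alikes are within 25 mm of their start, upright within 0.15 rad, at rest (horizontal distance between pyramid_adapter and insert_round below 0.014 m and z of pyramid_adapter in the frame of insert_round between 0.01 and 0.0145 m and angle between each of pyramid_adapter, four_hole_plate, short_pylon's own z axis and vertical below 0.08 rad and linear speed of each of pyramid_adapter, four_hole_plate, short_pylon, receiver, three_prong_plate, long_pylon below 0.02 m/s and contact force between the fingers and pyramid_adapter below 0.1 N and horizontal distance between four_hole_plate and insert_square below 0.014 m and z of four_hole_plate in the frame of insert_square between 0.01 and 0.0145 m and contact force between the fingers and four_hole_plate below 0.1 N and horizontal distance between short_pylon and insert_long below 0.014 m and z of short_pylon in the frame of insert_long between 0.01 and 0.0145 m and contact force between the fingers and short_pylon below 0.1 N and distance of each of receiver, three_prong_plate, long_pylon from where it was at the start of the episode below 0.025 m and angle between each of receiver, three_prong_plate, long_pylon's own z axis and vertical below 0.15 rad); the robot touches nothing.
It fails at once if a look-alike is moved more than 40 mm (distance of any of receiver, three_prong_plate, long_pylon from where it was at the start of the episode above 0.04 m).
It fails at once if a kit part is dropped: out of the fingers, it falls faster than 0.6 m/s (more than about 18 mm) ((contact force between the fingers and pyramid_adapter below 0.05 N and linear speed of pyramid_adapter above 0.6 m/s) or (contact force between the fingers and four_hole_plate below 0.05 N and linear speed of four_hole_plate above 0.6 m/s) or (contact force between the fingers and short_pylon below 0.05 N and linear speed of short_pylon above 0.6 m/s)).
It also fails if it takes over 83 s, if anything falls off the work surface, if the arm or the gripper's body presses on something with over 40 N, if the wrist force passes 120 N, or if a joint passes its speed limit or range.

## Working session

There is one attempt and no reset: what is moved stays moved. The work goes in short steps, Python scripts to look and compute and a shell command to move; the robot and the scene stay as the last step left them, time stands still between calls to the robot, and variables do not carry over. Pictures are saved under pics/ and viewed, about 12 in all and at most 16, crops included, and the job is handed in when it is done.

```bash
ls; mkdir -p pics
python3 - <<'E'
from workcell import ctrl
import cv2,numpy as np
np.set_printoptions(precision=4,suppress=True)
print(ctrl.get_obs())
for n in("top","scene","wrist"):
    print(n,ctrl.camera_info(n))
for n in("top","scene"):
    cv2.imwrite(f"pics/{n}0.png",ctrl.get_image(n)[:,:,::-1])
E
```

```text
pics
{'t': 0.0, 'qpos': array([ 1.316 ,  0.4238,  1.6307, -0.    ,  1.0886, -0.019 ]), 'qvel': array([-0.0018, -0.001 , -0.0018, -0.0004, -0.001 , -0.0009]), 'joint_torque': array([ -0.0023, -54.4612, -27.3671,   0.0643,   0.0228,  -0.0001]), 'ee_pos': array([145.8596, 607.1922, 221.9162]), 'orientation': array([-0.3694, -3.1196,  0.0023]), 'ft_force': array([-0.0526,  0.0576,  0.7439]), 'moment': array([-0.0153, -0.0043,  0.0202]), 'width': 88.3393010166536}
top {'camera_matrix': array([[507.935 ,   0.    , 317.7231],
       [  0.    , 507.935 , 240.9368],
       [  0.    ,   0.    ,   1.    ]]), 'k1': -0.04919009342878069, 'R': array([[ 0.0073, -0.9996,  0.0276],
       [-0.9971, -0.0094, -0.0759],
       [ 0.0761, -0.027 , -0.9967]]), 't': array([  36.3971,  463.2338, 1082.3479])}
scene {'camera_matrix': array([[444.3325,   0.    , 321.3573],
       [  0.    , 444.3325, 243.1477],
       [  0.    ,   0.    ,   1.    ]]), 'k1': -0.07436649129028203, 'R': array([[-0.4454,  0.8952, -0.0135],
       [ 0.7708,  0.3757, -0.5145],
       [-0.4555, -0.2395, -0.8574]]), 't': array([ 133.502 , -339.0506, 1172.1886])}
wrist {'camera_matrix': array([[370.3954,   0.    , 319.971 ],
       [  0.    , 370.3954, 239.5742],
       [  0.    ,   0.    ,   1.    ]]), 'k1': -0.04706004142084029, 'hand_eye': array([[  -0.0007,   -0.9697,   -0.2442,   65.4795],
       [   1.    ,   -0.0006,   -0.0002,    0.6959],
       [   0.0001,   -0.2442,    0.9697, -162.3533],
       [   0.    ,    0.    ,    0.    ,    1.    ]])}
```

View pics/top0.png

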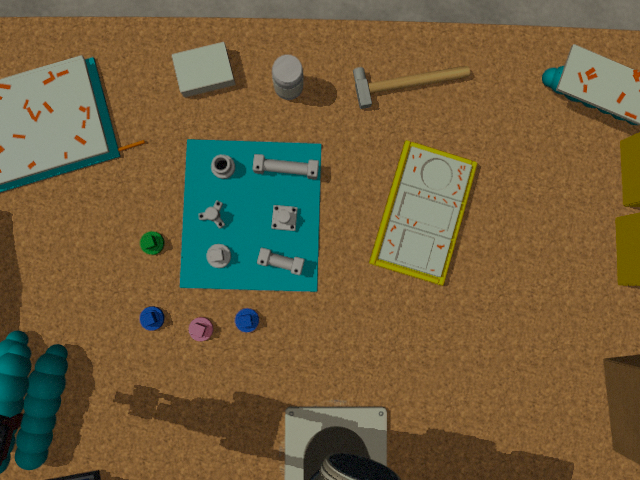

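View pics/scene0.png

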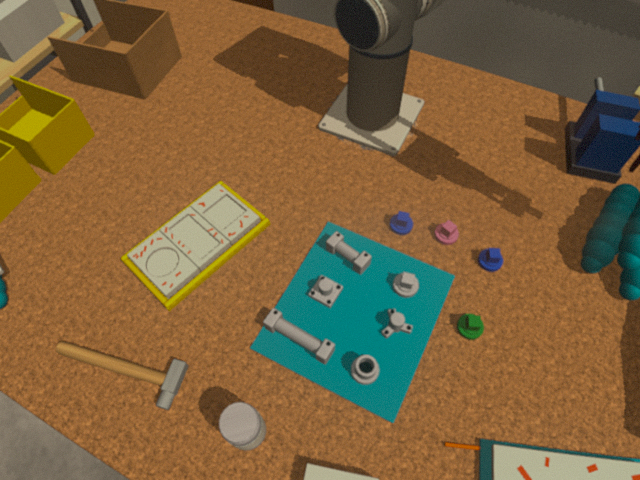

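The top view shows the mat with six parts. Stud adapter is at about (219,256), four-hole plate (285,217), short tube (281,262). In the tray (424,212), round is at the top, long in the middle and square at the bottom. Next, enlarged crops.

Run:
```python
import cv2
im=cv2.imread("pics/top0.png")
def crop(n,x0,y0,x1,y1,s):
    c=cv2.resize(im[y0:y1,x0:x1],None,fx=s,fy=s,interpolation=cv2.INTER_CUBIC)
    for x in range(x0,x1,10):
        cv2.line(c,((x-x0)*s,0),((x-x0)*s,6 if x%20 else 12),(0,0,0),1)
        if x%20==0: cv2.putText(c,str(x),((x-x0)*s+2,12),0,.4,(0,0,0),1)
    for y in range(y0,y1,10):
        cv2.line(c,(0,(y-y0)*s),(6,(y-y0)*s),(0,0,0),1)
        if y%20==0: cv2.putText(c,str(y),(8,(y-y0)*s+4),0,.4,(0,0,0),1)
    cv2.imwrite(n,c)
crop("pics/c1.png",200,190,320,280,6)
crop("pics/c2.png",360,136,490,286,4)
```

```text
(no output)
```

View pics/c1.png

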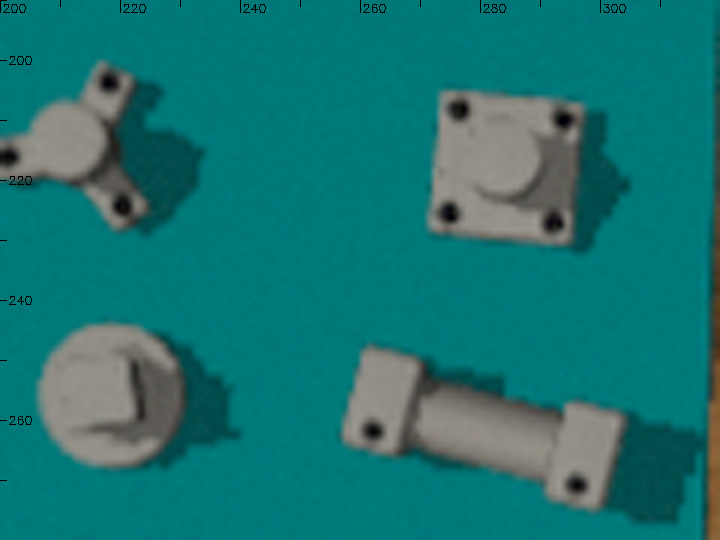

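View pics/c2.png

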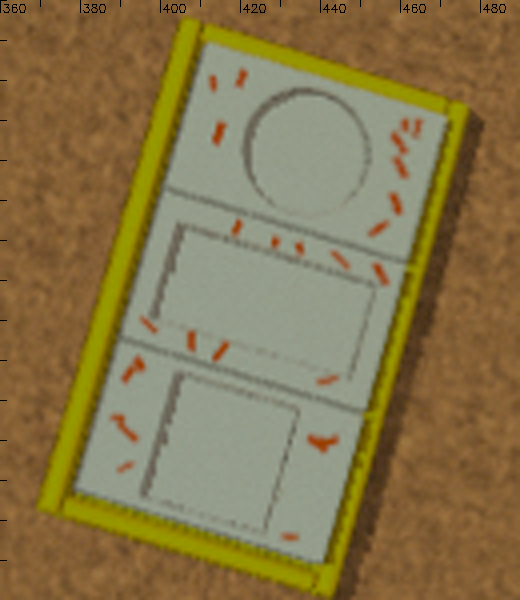

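```bash
cat > h.py <<'E'
import numpy as np,cv2
from workcell import ctrl
from scipy.spatial.transform import Rotation as Ro
np.set_printoptions(precision=2,suppress=True)
def ray(cam,uv):
    c=ctrl.camera_info(cam);K=c["camera_matrix"]
    p=cv2.undistortPoints(np.array([[uv]],float),K,np.zeros(5))[0,0]
    d=p.copy()
    for _ in range(20): d=p/(1+c["k1"]*(d@d))
    return np.r_[d,1],c
def top(cam,uv,z):
    d,c=ray(cam,uv);o=-c["R"].T@c["t"];v=c["R"].T@d
    return o+v*(z-o[2])/v[2]
def pose():
    s=ctrl.get_obs();return s["ee_pos"],Ro.from_rotvec(s["orientation"]).as_matrix()
def wrist(uv,z,P):
    d,c=ray("wrist",uv);H=c["hand_eye"];p,R=P
    o=R@H[:3,3]+p;v=R@H[:3,:3]@d
    return o+v*(z-o[2])/v[2]
def plan(xy,z,yaw,P=None):
    "shift in cm, spin in deg; yaw = deg of jaw (tool y) in world, mod 180"
    p,R=P or pose()
    sh=R.T@(np.r_[xy,z]-p)/10
    cur=np.degrees(np.arctan2(R[1,1],R[0,1]))
    sp=-((yaw-cur+90)%180-90)   # tool z down -> opposite sign
    print("xyz",sh,"spin",sp,"jaw now",cur,"tilt",np.degrees(np.arccos(-R[2,2])))
E
python3 - <<'E'
from h import *
a=lambda p,q:np.degrees(np.arctan2(*(q-p)[1::-1]))
c1=lambda x,y:(200+x/6,190+y/6); c2=lambda x,y:(360+x/4,136+y/4)
T=lambda uv,z:top("top",uv,z)
print("ad flange",T((218.6,255.8),16))
s=[T(c1(*p),42) for p in((134,362),(143,420),(83,432))];print("stud edge",a(s[0],s[1]),a(s[1],s[2]),np.linalg.norm(s[0]-s[1]))
q=[T(c1(*p),16) for p in((440,90),(583,104),(572,245),(428,230))];print("plate",np.mean(q,0),[a(q[i],q[i-1])for i in range(4)],[np.linalg.norm(q[i]-q[i-1])for i in range(4)])
l,r=T(c1(385,400),40),T(c1(585.5,455.5),40);print("pylon",(l+r)/2,a(l,r),np.linalg.norm(l-r),"exp 74")
for z in(20,24,28):
    g=[[203,40],[450,115],[412,262],[166,188],[122,338],[369,411],[329,565],[75,492]]
    g=[T(c2(*p),z) for p in g]
    R,L,S=[(sum(g[i] for i in ii)/4) for ii in((0,1,2,3),(2,3,4,5),(4,5,6,7))]
    print(z,R,L,S,"pitch",np.linalg.norm(R-L),np.linalg.norm(S-L),"w",np.linalg.norm(g[0]-g[1]),np.linalg.norm(g[6]-g[7]),"yaw y",a(S,R),"x",a(g[0],g[1]),a(g[4],g[5]))
    print(T(c2(307,151),z))
plan([500,200],200,0)
E
```

```text
ad flange [428.87 253.63  16.  ]
stud edge -170.01734019750276 101.87237966870696 20.63324631021254
plate [512.57 113.21  16.  ] [np.float64(175.97009005185458), np.float64(84.980805014122), np.float64(-3.816396059494046), np.float64(-95.41155190197831)] [np.float64(51.15159512566566), np.float64(52.05167083474163), np.float64(51.51312932156639), np.float64(52.25106749316672)]
pylon [417.37 118.34  40.  ] -104.979640296222 73.14089651986464 exp 74
20 [ 613.65 -221.52   20.  ] [ 530.88 -198.04   20.  ] [ 447.52 -173.36   20.  ] pitch 86.04016081679832 86.93180214506779 w 143.38311229705752 143.7307500633863 yaw y -16.164703896663557 x -106.08924735054748 -105.86454000310715
[ 613.61 -220.88   20.  ]
24 [ 612.79 -220.45   24.  ] [ 530.32 -197.06   24.  ] [ 447.27 -172.47   24.  ] pitch 85.72526944202289 86.61364752483811 w 142.85835612596054 143.2047216011508 yaw y -16.164703896663564 x -106.08924735054748 -105.86454000310717
[ 612.75 -219.82   24.  ]
28 [ 611.93 -219.38   28.  ] [ 529.77 -196.07   28.  ] [ 447.02 -171.58   28.  ] pitch 85.41037806724758 86.29549290460848 w 142.33359995486353 142.67869313891526 yaw y -16.164703896663557 x -106.08924735054745 -105.86454000310717
[ 611.9  -218.75   28.  ]
xyz [-43.95 -31.32   2.24] spin 76.48965612871679 jaw now 76.48965612871679 tilt 0.07785090399713201
```

The sizes check out: plate 51–52 mm, pylon block spacing 73 mm, insert pitch 86 mm. I'll work out the pose for a close look over the adapter.

```bash
python3 -c "
from h import *
plan([429,254],140,101)"
```

```text
xyz [-35.78 -27.72   8.24] spin -24.51034387128321 jaw now 76.48965612871679 tilt 0.07785090399713201
```

```bash
python3 -m inch '[{"xyz":[-3,-2,0],"spin":-2},{"xyz":[-7,-5,0],"spin":-5},{"xyz":[-11,-8,1],"spin":-8},{"xyz":[-15,-11,2],"spin":-11},{"xyz":[-19,-14,3],"spin":-14},{"xyz":[-23,-17,4],"spin":-17},{"xyz":[-27,-20,5],"spin":-20},{"xyz":[-31,-24,6],"spin":-22},{"xyz":[-35,-27,8],"spin":-24.5},{"xyz":[-35.8,-27.7,8.2],"spin":-24.5},{"xyz":[-35.8,-27.7,8.2],"spin":-24.5},{"xyz":[-35.8,-27.7,8.2],"spin":-24.5},{"xyz":[-35.8,-27.7,8.2],"spin":-24.5},{"xyz":[-35.8,-27.7,8.2],"spin":-24.5}]' 0
python3 - <<'E'
from h import *
p,R=pose();cv2.imwrite("pics/w1.png",ctrl.get_image("wrist")[:,:,::-1]);np.savez("w1",p=p,R=R);print(p,R)
E
```

```text
t: 1.5
ee_pos: [428.8, 255.3, 140.7]
orientation: [-0.303, 3.127, -0.001]
ft_force: [0.7, 0.3, 0.3]
width: 88.0
[428.76 255.25 140.74] [[-0.98 -0.19  0.  ]
 [-0.19  0.98 -0.  ]
 [ 0.   -0.   -1.  ]]
```

View pics/w1.png

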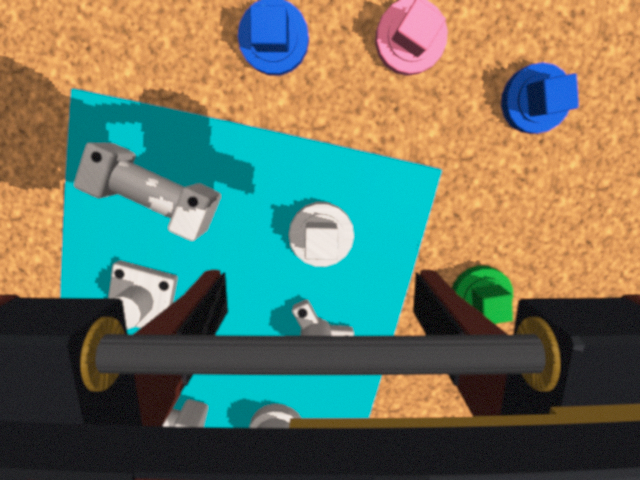

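The adapter is at about (321,234), with the stud nearly aligned to the jaws.

Run:
```python
from h import *
d=np.load("w1.npz");P=(d["p"],d["R"])
c=wrist((321.5,234.5),16,P);print(c,wrist((321,241),42,P),wrist((212,276),140,P),wrist((430,276),140,P))
im=cv2.imread("pics/w1.png")[190:280,270:370]
cv2.imwrite("pics/w1c.png",cv2.resize(im,None,fx=6,fy=6,interpolation=2))
plan([428.5,254],21,101)
```

```text
[431.29 257.09  16.  ] [430.09 256.42  42.  ] [431.91 204.67 140.  ] [412.32 304.74 140.  ]
xyz [ 0.05 -0.1  11.97] spin 0.09727750428920956 jaw now 101.09727750428921 tilt 0.05585380000202634
```

View pics/w1c.png

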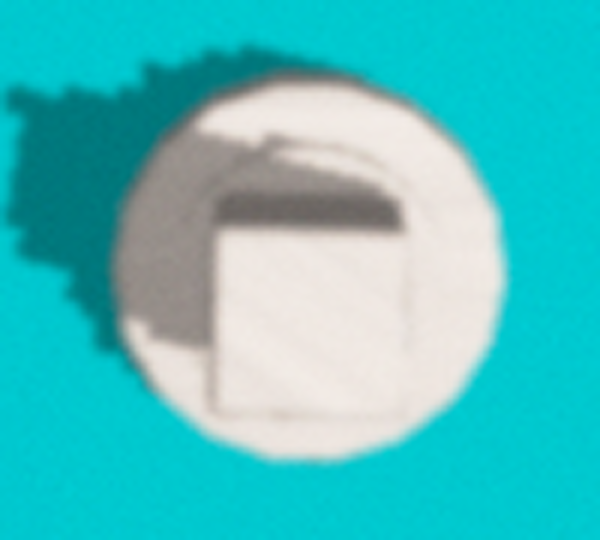

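Stud faces are aligned with the jaws. It's within 1–2 mm of centre, so I'll go straight down and grip.

```bash
python3 -m inch '[{"xyz":[0,0,3]},{"xyz":[0,0,6]},{"xyz":[0,0,8.5]},{"xyz":[0,0,10.5]},{"xyz":[-0.1,0,11.5]},{"xyz":[-0.1,0,11.9]},{"xyz":[-0.1,0,11.9]},{"xyz":[-0.1,0,11.9]}]' 0; python3 -m inch '[{"xyz":[0,0,0]},{"xyz":[0,0,0]},{"xyz":[0,0,0]},{"xyz":[0,0,0]},{"xyz":[0,0,0]},{"xyz":[0,0,0]},{"xyz":[0,0,0]},{"xyz":[0,0,0]}]' 1; python3 -m inch '[{"xyz":[0,0,-1]},{"xyz":[0,0,-3]},{"xyz":[0,0,-6]},{"xyz":[0,0,-9]},{"xyz":[0,0,-11]},{"xyz":[0,0,-11]},{"xyz":[0,0,-11]}]'; python3 -c "
from h import *
plan([612.5,-219.8],120,74)
plan([612.5,-219.8],120,101)"
```

```text
xyz [ -8.89 -50.15   2.12] spin 27.09727750428921 jaw now 101.09727750428921 tilt 0.05585380000202634
xyz [ -8.89 -50.15   2.12] spin 0.09727750428920956 jaw now 101.09727750428921 tilt 0.05585380000202634$[0]: bad value
$[0]: bad value
$[0]: bad value
```

The calls were refused because every row needs a spin value. Nothing moved, so I'll retry.

```bash
python3 -m inch '[{"xyz":[0,0,3],"spin":0},{"xyz":[0,0,6],"spin":0},{"xyz":[0,0,8.5],"spin":0},{"xyz":[0,0,10.5],"spin":0},{"xyz":[-0.1,0,11.5],"spin":0},{"xyz":[-0.1,0,11.9],"spin":0},{"xyz":[-0.1,0,11.9],"spin":0},{"xyz":[-0.1,0,11.9],"spin":0}]' 0 && python3 -m inch '[{"xyz":[0,0,0],"spin":0},{"xyz":[0,0,0],"spin":0},{"xyz":[0,0,0],"spin":0},{"xyz":[0,0,0],"spin":0},{"xyz":[0,0,0],"spin":0},{"xyz":[0,0,0],"spin":0},{"xyz":[0,0,0],"spin":0},{"xyz":[0,0,0],"spin":0}]' 1
```

```text
t: 2.35
ee_pos: [430.3, 255.8, 22.5]
orientation: [-0.304, 3.125, -0.001]
ft_force: [0.3, -0.3, 0.1]
width: 88.0
t: 3.15
ee_pos: [430.2, 255.7, 22.5]
orientation: [-0.304, 3.126, -0.001]
ft_force: [0.7, 1.1, 0.2]
width: 27.3
```

```bash
python3 -m inch '[{"xyz":[0,0,0],"spin":0},{"xyz":[0,0,0],"spin":0},{"xyz":[0,0,0],"spin":0},{"xyz":[0,0,0],"spin":0}]' && python3 -m inch '[{"xyz":[0,0,-0.5],"spin":0},{"xyz":[0,0,-2],"spin":0},{"xyz":[0,0,-4.5],"spin":0},{"xyz":[0,0,-7],"spin":0},{"xyz":[0,0,-9],"spin":0},{"xyz":[0,0,-10],"spin":0},{"xyz":[0,0,-10],"spin":0}]'; python3 -c "
from h import *
plan([612.5,-219.8],125,74)"
```

```text
t: 3.55
ee_pos: [430.2, 255.7, 22.5]
orientation: [-0.304, 3.126, -0.001]
ft_force: [-1.0, 0.3, -0.4]
width: 23.8
t: 4.25
ee_pos: [430.8, 256.2, 123.7]
orientation: [-0.304, 3.123, 0.001]
ft_force: [-0.0, 1.2, -0.2]
width: 23.8
xyz [ -8.66 -50.2   -0.11] spin 27.10708578756548 jaw now 101.10708578756548 tilt 0.21184541663665796
```

```bash
python3 -m inch '[{"xyz":[-0.2,-1,0],"spin":1},{"xyz":[-0.6,-3,0],"spin":2},{"xyz":[-1,-6,0],"spin":4},{"xyz":[-1.5,-9,0],"spin":6},{"xyz":[-2,-12,0],"spin":8},{"xyz":[-2.6,-15,0],"spin":10},{"xyz":[-3.1,-18,0],"spin":12},{"xyz":[-3.6,-21,0],"spin":14},{"xyz":[-4.1,-24,0],"spin":16},{"xyz":[-4.7,-27,0],"spin":18},{"xyz":[-5.2,-30,0],"spin":20},{"xyz":[-5.7,-33,0],"spin":22},{"xyz":[-6.2,-36,0],"spin":24},{"xyz":[-6.7,-39,0],"spin":26},{"xyz":[-7.2,-42,0],"spin":27},{"xyz":[-7.8,-45,0],"spin":27},{"xyz":[-8.2,-47.5,0],"spin":27},{"xyz":[-8.5,-49.3,0],"spin":27},{"xyz":[-8.7,-50.2,0],"spin":27},{"xyz":[-8.7,-50.2,0],"spin":27}]'
python3 -m inch '[{"xyz":[0,0,0],"spin":0},{"xyz":[0,0,0],"spin":0},{"xyz":[0,0,0],"spin":0}]'
python3 - <<'E'
from h import *
p,R=pose();cv2.imwrite("pics/w2.png",ctrl.get_image("wrist")[:,:,::-1]);np.savez("w2",p=p,R=R)
E
```

```text
t: 6.25
ee_pos: [612.7, -220.4, 123.1]
orientation: [0.436, 3.109, 0.003]
ft_force: [0.0, 0.1, -0.3]
width: 23.5
t: 6.55
ee_pos: [612.4, -219.5, 123.1]
orientation: [0.435, 3.109, 0.003]
ft_force: [-0.4, 0.2, -0.4]
width: 23.8
```

View pics/w2.png

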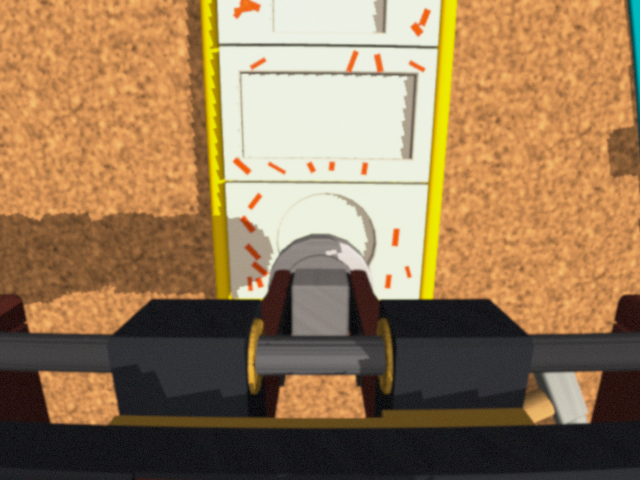

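The round recess edge runs from x=277 to 375 with its top at y=193, so its centre is about (326,242). The long recess spans (241,72)–(415,158).

Run:
```python
from h import *
d=np.load("w2.npz");P=(d["p"],d["R"]);n=np.linalg.norm
for z in(20,24,28):
    a,b=wrist((277,242),z,P),wrist((375,242),z,P);t=wrist((326,193),z,P)
    L=[wrist(u,z,P) for u in((241,72),(417,72),(411,158),(241,158))]
    print(z,"dia",n(a-b),"c",(a+b)/2, "c from top",t+(R:=P[1])[:,0]*-35 if 0 else t-35*P[1][:,0]*(1 if (t-(a+b)/2)@P[1][:,0]>0 else -1),"long",np.mean(L,0),n(L[0]-L[1]),n(L[1]-L[2]),
     "boards",n(wrist((323,182),z,P)-wrist((327,45),z,P)), "div mid",(wrist((323,182),z,P)+wrist((327,45),z,P))/2)
```

```text
20 dia 72.61095915227281 c [ 617.12 -215.26   20.  ] c from top [ 615.84 -215.04   20.06] long [ 531.36 -189.99   20.  ] 118.02485959326327 56.826530549285124 boards 90.21971938932818 div mid [ 531.04 -191.77   20.  ]
24 dia 71.51623229696565 c [ 616.1  -215.04   24.  ] c from top [ 615.35 -214.97   24.06] long [ 531.63 -190.16   24.  ] 116.24544523351565 55.96977931210921 boards 88.85951218580334 div mid [ 531.31 -191.91   24.  ]
28 dia 70.4215054416585 c [ 615.08 -214.83   28.  ] c from top [ 614.85 -214.91   28.06] long [ 531.9  -190.32   28.  ] 114.46603087376802 55.11302807493332 boards 87.49930498227837 div mid [ 531.59 -192.05   28.  ]
```

```bash
python3 -c "
from h import *
plan([613.8,-217.2],46,74)"
```

```text
xyz [-0.04  0.25  7.72] spin 0.08445334066296084 jaw now 74.08445334066296 tilt 0.1714651501911335
```

```bash
python3 -m inch '[{"xyz":[0,0.1,1],"spin":0},{"xyz":[0,0.2,3],"spin":0},{"xyz":[0,0.25,5],"spin":0},{"xyz":[0,0.25,6.5],"spin":0},{"xyz":[0,0.25,7.5],"spin":0},{"xyz":[0,0.25,7.7],"spin":0},{"xyz":[0,0.25,7.7],"spin":0}]'
python3 -m inch '[{"xyz":[0,0,0.2],"spin":0},{"xyz":[0,0,0.4],"spin":0},{"xyz":[0,0,0.6],"spin":0},{"xyz":[0,0,0.8],"spin":0},{"xyz":[0,0,0.8],"spin":0},{"xyz":[0,0,0.8],"spin":0}]'
```

```text
t: 7.3
ee_pos: [613.5, -217.1, 46.0]
orientation: [0.435, 3.109, 0.003]
ft_force: [0.2, 0.6, -1.7]
width: 23.7
t: 7.9
ee_pos: [614.4, -217.4, 42.2]
orientation: [0.435, 3.107, 0.003]
ft_force: [-10.2, 3.2, 28.5]
width: 23.9
```

It touched at TCP z=42 with a sideways force. That could be the rim or a higher floor, so I'll back up and look.

```bash
python3 -m inch '[{"xyz":[0,0,-0.4],"spin":0},{"xyz":[0,0,-0.4],"spin":0},{"xyz":[0,0,-0.4],"spin":0}]'
python3 - <<'E'
from h import *
p,R=pose();np.savez("w3",p=p,R=R);print(p)
w=ctrl.get_image("wrist")[:,:,::-1]; s=ctrl.get_image("scene")[:,:,::-1]; t=ctrl.get_image("top")[:,:,::-1]
z=lambda i,x0,y0,x1,y1,s:cv2.resize(i[y0:y1,x0:x1],(int((x1-x0)*s),int((y1-y0)*s)),interpolation=2)
A=z(w,160,60,480,360,1.25);B=z(s,110,180,280,310,2.353);C=z(t,390,130,490,230,3.75)
print(A.shape,B.shape,C.shape)
o=np.zeros((600,800,3),np.uint8);o[:375,:400]=A;o[:306,400:800]=B[:306];C=z(t,390,130,490,203,4);o[308:600,400:]=C[:292];cv2.imwrite("pics/m3.png",o)
E
```

```text
t: 8.2
ee_pos: [614.6, -217.5, 46.4]
orientation: [0.435, 3.106, 0.002]
ft_force: [0.7, -0.6, -1.4]
width: 24.0
[ 614.57 -217.47   46.35]
(375, 400, 3) (305, 400, 3) (375, 375, 3)Traceback (most recent call last):
  File "<stdin>", line 7, in <module>
ValueError: could not broadcast input array from shape (305,400,3) into shape (306,400,3)
```

Run:
```python
from h import *
w=ctrl.get_image("wrist")[:,:,::-1]; s=ctrl.get_image("scene")[:,:,::-1]; t=ctrl.get_image("top")[:,:,::-1]
for n,i in zip("wst",(w,s,t)): cv2.imwrite(f"pics/r3{n}.png",i)
z=lambda i,x0,y0,x1,y1,w,h:cv2.resize(i[y0:y1,x0:x1],(w,h),interpolation=2)
o=np.zeros((600,800,3),np.uint8)
o[:400,:400]=z(w,200,60,440,300,400,400);o[:300,400:]=z(s,110,190,270,310,400,300);o[300:,400:]=z(t,390,130,490,205,400,300)
cv2.imwrite("pics/m3.png",o)
```

```text
(no output)
```

View pics/m3.png

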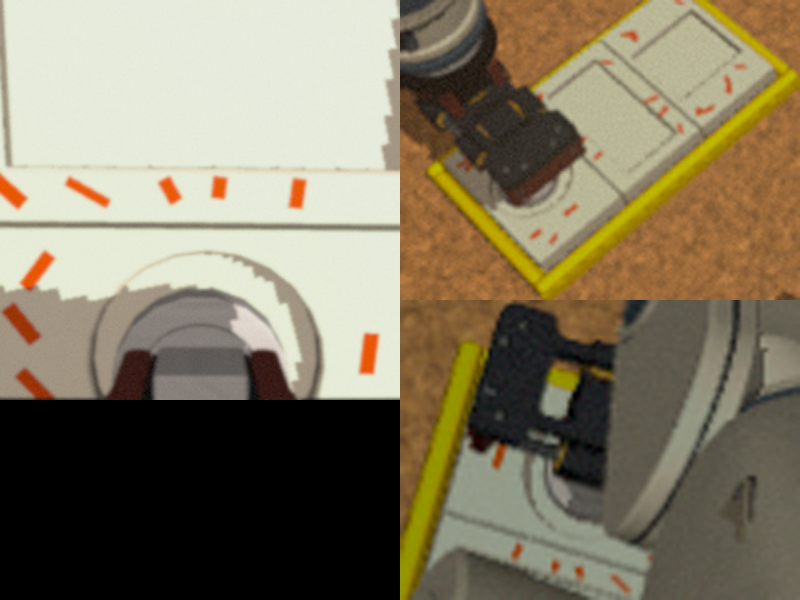

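In the wrist view the flange looks well within the recess circle. I'll compute the offset between them.

```bash
python3 - <<'E'
from h import *
P=pose();print(P[0]);f=lambda x,y:(200+x/1.6667,60+y/1.6667);n=np.linalg.norm
for z in (24,28,32):
    a,b=wrist(f(92,365),z,P),wrist(f(322,365),z,P);t=wrist(f(207,252),z,P);c=(a+b)/2
    print(z,"rec dia",n(a-b),c,"top-c",n(t-c),"from top",t+35*(c-t)/n(c-t))
a,b=wrist(f(114,380),40,P),wrist(f(300,380),40,P);t=wrist(f(206,290),40,P);c=(a+b)/2
print("flange",n(a-b),c,t+26*(c-t)/n(c-t))
# insert top height from scene/top triangulation of board corner features in first pictures
c2=lambda x,y:(360+x/4,136+y/4)
E
python3 - <<'E'
import cv2
i=cv2.imread("pics/scene0.png")[170:310,110:280];cv2.imwrite("pics/s0c.png",cv2.resize(i,None,fx=4.4,fy=4.2,interpolation=2))
E
```

```text
[ 614.12 -217.29   45.64]
24 rec dia 72.80481801068927 [ 617.19 -215.08   24.  ] top-c 36.178365438817636 from top [ 616.05 -214.76   24.  ]
28 rec dia 71.2201040253374 [ 615.74 -214.72   28.  ] top-c 35.39088511478666 from top [ 615.36 -214.61   28.  ]
32 rec dia 69.63539003998555 [ 614.29 -214.37   32.  ] top-c 34.60340479075591 from top [ 614.68 -214.47   32.  ]
flange 54.079905604580674 [ 615.84 -214.93   40.  ] [ 614.98 -214.69   40.  ]
```

View pics/s0c.png

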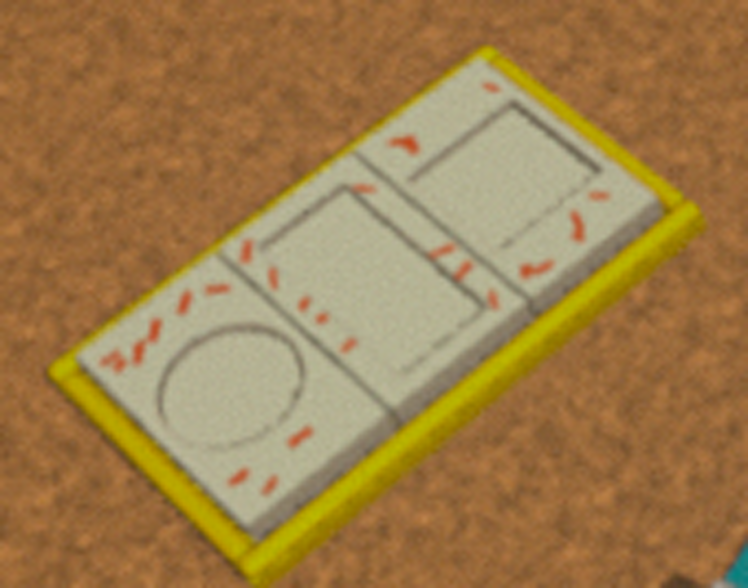

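Run:
```python
from h import *
f=lambda x,y:(110+x/4.4,170+y/4.2)
pairs={"round":((436.75,173.75),f(231,388)),"divRL_end":((360+412/4,136+262/4),f(218,254)),"divLS":((360+369/4,136+411/4),f(355,152)),"divRL2":((360+166/4,136+188/4),f(395,418)),"divLS2":((360+122/4,136+338/4),f(532,303))}
for k,(a,b) in pairs.items():
    r=[]
    for cam,uv in(("top",a),("scene",b)):
        d,c=ray(cam,uv);r.append((-c["R"].T@c["t"],c["R"].T@d))
    (o1,v1),(o2,v2)=r;s=np.linalg.lstsq(np.c_[v1,-v2],o2-o1,rcond=None)[0]
    p,q=o1+s[0]*v1,o2+s[1]*v2;print(k,(p+q)/2,np.linalg.norm(p-q))
P=pose();plan([615,-216],P[0][2]-2,74)
```

```text
round [ 612.91 -219.89   19.85] 2.404492152831883
divRL_end [ 551.22 -276.45   19.59] 5.073420256730522
divLS [ 468.32 -249.74   23.28] 6.061311119858143
divRL2 [ 591.13 -141.08   16.67] 4.611421258630937
divLS2 [ 507.5  -115.63   21.26] 4.388246102863518
xyz [-0.05  0.15  0.2 ] spin 0.05204375716652976 jaw now 74.05204375716653 tilt 0.22942822590091136
```

Run:
```python
from h import *
n=np.linalg.norm
d=np.load("w1.npz");P=(d["p"],d["R"]);g=lambda x,y:(270+x/6,190+y/6)
print("w1 flange",n(wrist(g(115,270),16,P)-wrist(g(507,270),16,P)),"stud",n(wrist(g(213,320),42,P)-wrist(g(405,320),42,P)))
d=np.load("w2.npz");P=(d["p"],d["R"])
# triangulate known points (z=16 plate holes/ corners)
c1=lambda x,y:(200+x/6,190+y/6)
im=cv2.imread("pics/scene0.png");a=im[265:315,295:355];b=im[225:275,320:380]
w=cv2.imread("pics/r3w.png")[185:300,255:395]
o=np.zeros((600,800,3),np.uint8);o[:300,:360]=cv2.resize(a,(360,300),interpolation=2);o[300:,:360]=cv2.resize(b,(360,300),interpolation=2)
o[:345,370:790]=cv2.resize(w,(420,345),interpolation=2);cv2.imwrite("pics/m4.png",o)
```

```text
w1 flange 52.07678371356055 stud 23.32221118283328
```

View pics/m4.png

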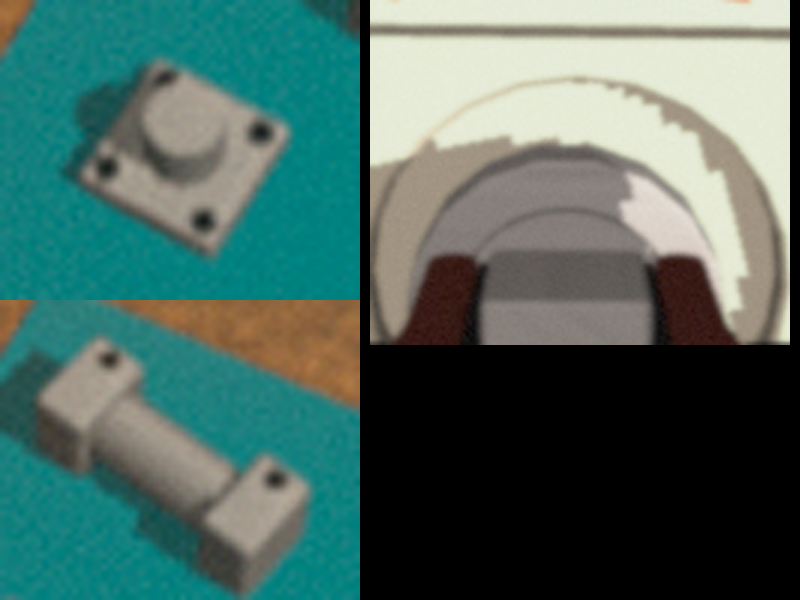

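The wrist scale is correct (flange measured 52.1 on the mat). So the recess diameter of 70 mm puts the insert top at z≈30–32 and the floor at ≈23–24. That matches contact with the floor, and the flange and recess look concentric. I'll set it down gently.

```bash
python3 -m inch '[{"xyz":[0,0.1,0.15],"spin":0},{"xyz":[0,0.1,0.25],"spin":0},{"xyz":[0,0.1,0.3],"spin":0},{"xyz":[0,0.1,0.3],"spin":0}]'
python3 - <<'E'
from h import *
def tri(a,b):
    r=[]
    for cam,uv in(("top",a),("scene",b)):
        d,c=ray(cam,uv);r.append((-c["R"].T@c["t"],c["R"].T@d))
    (o1,v1),(o2,v2)=r;s=np.linalg.lstsq(np.c_[v1,-v2],o2-o1,rcond=None)[0]
    print((2*o1-o1+s[0]*v1),o2+s[1]*v2)
tri((284.3,217.8),(325.6,289.8))
E
```

```text
t: 8.9
ee_pos: [614.3, -216.3, 42.5]
orientation: [0.435, 3.108, 0.003]
ft_force: [-0.6, -0.9, 0.3]
width: 24.0
[513.55 113.48   8.88] [512.55 115.64   8.84]
```

The triangulation reads 7 mm low on a known point, which confirms an insert top of about 28–31. I'll continue down.

```bash
python3 -m inch '[{"xyz":[0,0,0.1],"spin":0},{"xyz":[0,0,0.1],"spin":0},{"xyz":[0,0,0.1],"spin":0}]'; python3 -m inch '[{"xyz":[0,0,0.1],"spin":0},{"xyz":[0,0,0.1],"spin":0},{"xyz":[0,0,0.1],"spin":0}]'
```

```text
t: 9.2
ee_pos: [614.4, -216.3, 42.3]
orientation: [0.435, 3.108, 0.003]
ft_force: [-2.3, 1.2, 5.0]
width: 23.8
t: 9.5
ee_pos: [614.5, -216.3, 42.3]
orientation: [0.435, 3.108, 0.003]
ft_force: [-3.5, 1.3, 7.5]
width: 23.6
```

Firm contact at 42.3. I'll release and retract.

```bash
python3 -m inch '[{"xyz":[0,0,0],"spin":0},{"xyz":[0,0,0],"spin":0},{"xyz":[0,0,0],"spin":0},{"xyz":[0,0,0],"spin":0},{"xyz":[0,0,0],"spin":0}]' 0.4 && python3 -m inch '[{"xyz":[0,0,-0.5],"spin":0},{"xyz":[0,0,-2],"spin":0},{"xyz":[0,0,-5],"spin":0},{"xyz":[0,0,-9],"spin":0},{"xyz":[0,0,-12],"spin":0},{"xyz":[0,0,-12],"spin":0}]' 0
python3 - <<'E'
from h import *
p,R=pose();print(p);np.savez("w5",p=p,R=R);cv2.imwrite("pics/w5.png",ctrl.get_image("wrist")[:,:,::-1])
E
```

```text
t: 10.0
ee_pos: [614.4, -216.3, 42.1]
orientation: [0.435, 3.108, 0.003]
ft_force: [-0.8, 0.0, -0.2]
width: 52.7
t: 10.6
ee_pos: [617.1, -217.6, 168.5]
orientation: [0.434, 3.098, -0.001]
ft_force: [0.4, -0.6, 0.7]
width: 87.6
[ 617.07 -217.63  168.5 ]
```

View pics/w5.png

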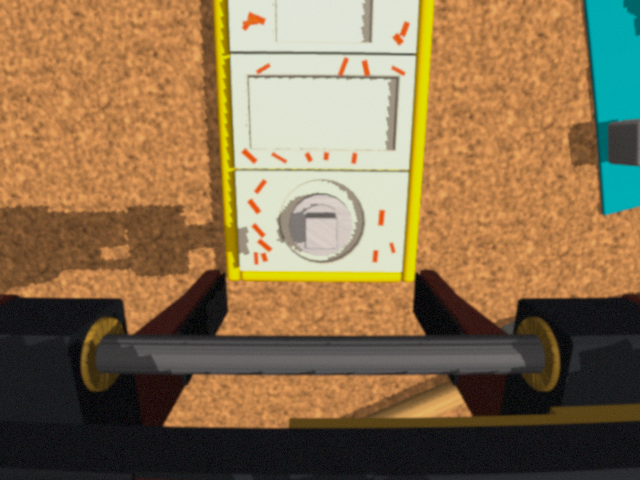

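The adapter is concentric in the round recess, both at about (321,222), and flat. Next is the plate.

```bash
python3 -c "
from h import *
plan([514,116],140,85.5)"
```

```text
xyz [18.95 29.23  2.46] spin -11.446265719209762 jaw now 74.05373428079024 tilt 0.5414212650114704
```

```bash
python3 -m inch '[{"xyz":[1,2,0],"spin":-1},{"xyz":[3,5,0],"spin":-2},{"xyz":[6,9,0.5],"spin":-4},{"xyz":[8,13,1],"spin":-6},{"xyz":[11,17,1.5],"spin":-8},{"xyz":[14,21,2],"spin":-10},{"xyz":[16,25,2.4],"spin":-11.5},{"xyz":[18,28,2.4],"spin":-11.5},{"xyz":[19,29.2,2.4],"spin":-11.5},{"xyz":[19,29.2,2.4],"spin":-11.5},{"xyz":[19,29.2,2.4],"spin":-11.5},{"xyz":[19,29.2,2.4],"spin":-11.5},{"xyz":[19,29.2,2.4],"spin":-11.5}]' 0
python3 - <<'E'
from h import *
p,R=pose();print(p);np.savez("w6",p=p,R=R);cv2.imwrite("pics/w6.png",ctrl.get_image("wrist")[:,:,::-1])
E
```

```text
t: 11.95
ee_pos: [513.8, 114.7, 140.5]
orientation: [0.124, 3.13, -0.001]
ft_force: [0.1, -0.2, -0.4]
width: 88.0
[513.82 114.71 140.54]
```

View pics/w6.png

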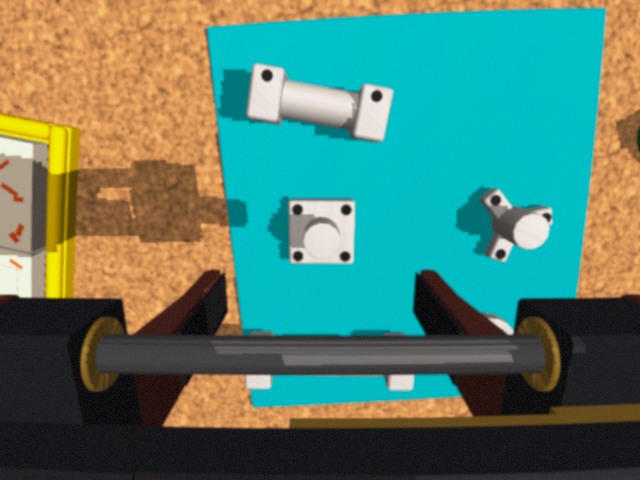

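The plate is centred at (321.5,231.5) and aligned with the jaws. The short pylon's blocks are at (267,93) and (374.5,113).

Run:
```python
from h import *
d=np.load("w6.npz");P=(d["p"],d["R"])
print(wrist((321.5,231.5),16,P),wrist((322,240),42,P))
l,r=wrist((267,93),40,P),wrist((374.5,113),40,P);print("pylon",(l+r)/2,np.linalg.norm(l-r),np.degrees(np.arctan2(*(r-l)[1::-1])))
plan(wrist((321.5,231.5),16,P)[:2],21,85.5)
```

```text
[515.37 116.27  16.  ] [515.54 116.52  42.  ]
pylon [421.13 123.34  40.  ] 73.38832537733889 75.3502263647468
xyz [-0.03  0.16 11.96] spin -0.04678196692506731 jaw now 85.45321803307493 tilt 0.5474801014223157
```

```bash
python3 -m inch '[{"xyz":[0,0.1,2],"spin":0},{"xyz":[0,0.15,5],"spin":0},{"xyz":[0,0.15,8],"spin":0},{"xyz":[0,0.15,10.5],"spin":0},{"xyz":[0,0.15,11.5],"spin":0},{"xyz":[0,0.15,11.9],"spin":0},{"xyz":[0,0.15,11.9],"spin":0},{"xyz":[0,0.15,11.9],"spin":0}]' 0 && python3 -m inch '[{"xyz":[0,0,0],"spin":0},{"xyz":[0,0,0],"spin":0},{"xyz":[0,0,0],"spin":0},{"xyz":[0,0,0],"spin":0},{"xyz":[0,0,0],"spin":0},{"xyz":[0,0,0],"spin":0},{"xyz":[0,0,0],"spin":0},{"xyz":[0,0,0],"spin":0},{"xyz":[0,0,0],"spin":0},{"xyz":[0,0,0],"spin":0},{"xyz":[0,0,0],"spin":0},{"xyz":[0,0,0],"spin":0}]' 1
```

```text
t: 12.8
ee_pos: [515.9, 116.2, 22.5]
orientation: [0.125, 3.128, -0.0]
ft_force: [-0.3, -0.0, 0.7]
width: 87.8
t: 14.0
ee_pos: [515.8, 116.1, 22.5]
orientation: [0.125, 3.128, -0.0]
ft_force: [0.8, -0.1, -0.9]
width: 27.5
```

```bash
python3 -m inch '[{"xyz":[0,0,-0.5],"spin":0},{"xyz":[0,0,-2],"spin":0},{"xyz":[0,0,-4.5],"spin":0},{"xyz":[0,0,-7],"spin":0},{"xyz":[0,0,-9],"spin":0},{"xyz":[0,0,-10],"spin":0},{"xyz":[0,0,-10],"spin":0},{"xyz":[0,0,-10],"spin":0}]'; python3 -c "
from h import *
plan([449.4,-168],120,74)"
```

```text
t: 14.8
ee_pos: [514.5, 116.2, 122.4]
orientation: [0.124, 3.128, -0.0]
ft_force: [0.8, 0.5, -1.2]
width: 27.5
xyz [  4.23 -28.84   0.19] spin 11.44267598606119 jaw now 85.44267598606119 tilt 0.6311314078106708
```

```bash
python3 -m inch '[{"xyz":[0.2,-1,0],"spin":1},{"xyz":[0.5,-3,0],"spin":2},{"xyz":[0.9,-6,0],"spin":3},{"xyz":[1.3,-9,0],"spin":4.5},{"xyz":[1.8,-12,0],"spin":6},{"xyz":[2.2,-15,0],"spin":7},{"xyz":[2.6,-18,0],"spin":8},{"xyz":[3.1,-21,0],"spin":9},{"xyz":[3.5,-24,0],"spin":10},{"xyz":[3.9,-26.5,0],"spin":11},{"xyz":[4.1,-28,0],"spin":11.4},{"xyz":[4.2,-28.8,0],"spin":11.4},{"xyz":[4.2,-28.8,0],"spin":11.4},{"xyz":[4.2,-28.8,0],"spin":11.4},{"xyz":[4.2,-28.8,0],"spin":11.4}]'
python3 - <<'E'
from h import *
p,R=pose();print(p);np.savez("w7",p=p,R=R);cv2.imwrite("pics/w7.png",ctrl.get_image("wrist")[:,:,::-1])
E
```

```text
t: 16.3
ee_pos: [449.7, -166.9, 121.7]
orientation: [0.433, 3.101, 0.002]
ft_force: [0.4, 0.1, -0.8]
width: 27.6
[ 449.66 -166.89  121.68]
```

View pics/w7.png

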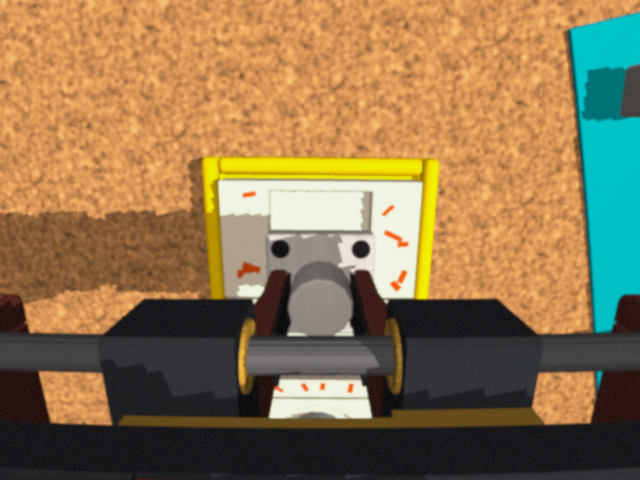

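The square recess's near edge is y≈191, from x=269 to 371. The plate is centred at x≈321.5.

Run:
```python
from h import *
d=np.load("w7.npz");P=(d["p"],d["R"])
a,b=wrist((269,191),31.8,P),wrist((371.5,191),31.8,P);m=(a+b)/2
k,l=wrist((218,181),31.8,P),wrist((422,181),31.8,P)
print(np.linalg.norm(a-b),m,"centre",m-35*P[1][:,0],"board",np.linalg.norm(k-l),(k+l)/2-42*P[1][:,0], np.degrees(np.arctan2(*(a-b)[1::-1])))
q,r=wrist((267,234),103.2-18.5+12,P),wrist((376,234),121.7-18.5+12,P)
q=wrist((267,234),115.2,P);print("plate w",np.linalg.norm(q-r),"c",(q+r)/2-26*P[1][:,0])
plan([449.5,-167.5],46,74)
```

```text
69.69298977259668 [ 416.09 -156.15   31.8 ] centre [ 449.74 -165.75   32.16] board 138.16832928388231 [ 449.83 -165.91   32.23] -105.96710642525592
plate w 51.01447689915799 c [ 450.35 -165.6   115.46]
xyz [ 0.09 -0.09  7.58] spin 0.10184623983485608 jaw now 74.10184623983486 tilt 0.6120983874518624
```

```bash
python3 -m inch '[{"xyz":[0,0,1],"spin":0},{"xyz":[0.05,0,3],"spin":0},{"xyz":[0.08,0,5],"spin":0},{"xyz":[0.08,0,6.5],"spin":0},{"xyz":[0.08,0,7.3],"spin":0},{"xyz":[0.08,0,7.6],"spin":0},{"xyz":[0.08,0,7.7],"spin":0},{"xyz":[0.08,0,7.7],"spin":0}]'
python3 -m inch '[{"xyz":[0,0,0.1],"spin":0},{"xyz":[0,0,0.2],"spin":0},{"xyz":[0,0,0.25],"spin":0},{"xyz":[0,0,0.25],"spin":0},{"xyz":[0,0,0.25],"spin":0}]'
```

```text
t: 17.15
ee_pos: [450.1, -166.7, 45.1]
orientation: [0.433, 3.1, 0.001]
ft_force: [-0.4, 0.9, -1.2]
width: 26.9
t: 17.65
ee_pos: [450.2, -166.8, 42.6]
orientation: [0.433, 3.1, 0.001]
ft_force: [0.0, -0.7, -0.5]
width: 27.3
```

```bash
python3 -m inch '[{"xyz":[0,0,0.1],"spin":0},{"xyz":[0,0,0.1],"spin":0},{"xyz":[0,0,0.1],"spin":0}]'
```

```text
t: 17.95
ee_pos: [450.3, -166.8, 42.4]
orientation: [0.433, 3.1, 0.001]
ft_force: [-2.2, 2.0, 11.0]
width: 27.4
```

Contact, so release, go up, and fly to the pylon. Its jaw direction is −14.8°.

```bash
python3 -m inch '[{"xyz":[0,0,0],"spin":0},{"xyz":[0,0,0],"spin":0},{"xyz":[0,0,0],"spin":0},{"xyz":[0,0,0],"spin":0},{"xyz":[0,0,0],"spin":0}]' 0.4 && python3 -m inch '[{"xyz":[0,0,-0.5],"spin":0},{"xyz":[0,0,-2],"spin":0},{"xyz":[0,0,-5],"spin":0},{"xyz":[0,0,-8],"spin":0},{"xyz":[0,0,-10],"spin":0},{"xyz":[0,0,-10],"spin":0},{"xyz":[0,0,-10],"spin":0}]' 0
python3 -c "
from h import *
plan([420.5,122.5],140,-14.8)"
```

```text
t: 18.45
ee_pos: [450.2, -166.7, 42.3]
orientation: [0.433, 3.1, 0.001]
ft_force: [0.1, 0.2, 0.3]
width: 52.2
t: 19.15
ee_pos: [449.1, -166.7, 142.5]
orientation: [0.433, 3.099, 0.001]
ft_force: [-0.7, -0.6, -1.4]
width: 88.0
xyz [10.67 27.03  0.18] spin 88.9077994348348 jaw now 74.1077994348348 tilt 0.7111502906709726
```

```bash
python3 -m inch '[{"xyz":[0.5,1,0],"spin":3},{"xyz":[1.5,3,0],"spin":9},{"xyz":[2.5,6,0],"spin":16},{"xyz":[3.5,8.5,0],"spin":23},{"xyz":[4.5,11,0],"spin":30},{"xyz":[5.5,13.5,0],"spin":37},{"xyz":[6.5,16,0],"spin":44},{"xyz":[7.5,18.5,0],"spin":51},{"xyz":[8.5,21,0],"spin":58},{"xyz":[9.5,23.5,0],"spin":65},{"xyz":[10,25.5,0],"spin":72},{"xyz":[10.5,26.5,0],"spin":79},{"xyz":[10.7,27,0],"spin":85},{"xyz":[10.7,27,0.1],"spin":88.9},{"xyz":[10.7,27,0.1],"spin":88.9},{"xyz":[10.7,27,0.1],"spin":88.9},{"xyz":[10.7,27,0.1],"spin":88.9}]' 0
python3 - <<'E'
from h import *
p,R=pose();print(p);np.savez("w8",p=p,R=R);cv2.imwrite("pics/w8.png",ctrl.get_image("wrist")[:,:,::-1]);plan(p[:2],20,-14.8)
E
```

```text
t: 20.85
ee_pos: [419.9, 122.0, 140.3]
orientation: [2.482, 1.913, 0.013]
ft_force: [-0.3, 0.3, 0.6]
width: 87.9
[419.87 122.04 140.35]
xyz [-0.03 -0.15 12.05] spin 0.04707889053634062 jaw now -14.752921109463667 tilt 0.6758268232182382
```

View pics/w8.png

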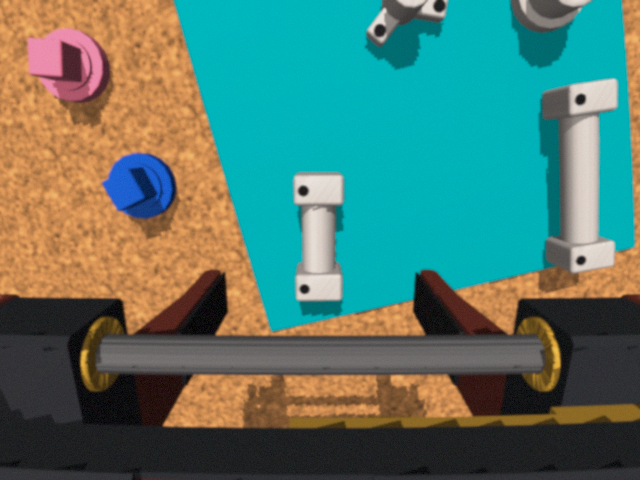

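The short pylon is aligned with the tool, its blocks spanning y 173–300 at x≈318.5.

Run:
```python
from h import *
d=np.load("w8.npz");P=(d["p"],d["R"])
a,b=wrist((318,173),40,P),wrist((318.5,300),40,P);c=(a+b)/2
print(np.linalg.norm(a-b),"exp 96",c);plan(c[:2],14,-14.8,P)
```

```text
95.61952765159735 exp 96 [420.82 123.13  40.  ]
xyz [ 0.11 -0.08 12.63] spin 0.06380678371827742 jaw now -14.736193216281723 tilt 0.6546775298195582
```

```bash
python3 -m inch '[{"xyz":[0,0,2],"spin":0},{"xyz":[0.1,-0.1,5],"spin":0},{"xyz":[0.1,-0.1,8],"spin":0},{"xyz":[0.1,-0.1,10.5],"spin":0},{"xyz":[0.1,-0.1,12],"spin":0},{"xyz":[0.1,-0.1,12.65],"spin":0},{"xyz":[0.1,-0.1,12.7],"spin":0},{"xyz":[0.1,-0.1,12.7],"spin":0}]' 0
```

```text
t: 21.7
ee_pos: [421.1, 123.2, 13.9]
orientation: [2.481, 1.913, 0.014]
ft_force: [0.7, 0.2, 0.4]
width: 87.9
```

```bash
python3 -m inch '[{"xyz":[0,0,0],"spin":0},{"xyz":[0,0,0],"spin":0},{"xyz":[0,0,0],"spin":0},{"xyz":[0,0,0],"spin":0},{"xyz":[0,0,0],"spin":0},{"xyz":[0,0,0],"spin":0},{"xyz":[0,0,0],"spin":0},{"xyz":[0,0,0],"spin":0},{"xyz":[0,0,0],"spin":0},{"xyz":[0,0,0],"spin":0},{"xyz":[0,0,0],"spin":0},{"xyz":[0,0,0],"spin":0}]' 1 && python3 -m inch '[{"xyz":[0,0,-0.2],"spin":0},{"xyz":[0,0,-0.5],"spin":0},{"xyz":[0,0,-0.5],"spin":0}]'
```

```text
t: 22.9
ee_pos: [421.1, 123.2, 13.9]
orientation: [2.482, 1.913, 0.014]
ft_force: [0.1, 0.0, -0.4]
width: 25.5
t: 23.2
ee_pos: [421.2, 123.2, 19.3]
orientation: [2.481, 1.913, 0.015]
ft_force: [0.1, 0.2, -0.8]
width: 25.2
```

Gripped. Lift and compute the transfer. The long insert's centre is (532.2,−190.5), where the wrist view and the midpoint of its neighbours agree.

```bash
python3 -m inch '[{"xyz":[0,0,-1],"spin":0},{"xyz":[0,0,-3],"spin":0},{"xyz":[0,0,-5.5],"spin":0},{"xyz":[0,0,-8],"spin":0},{"xyz":[0,0,-9.5],"spin":0},{"xyz":[0,0,-10],"spin":0},{"xyz":[0,0,-10],"spin":0}]'; python3 -c "
from h import *
plan([532.2,-190.5],120,-16)"
```

```text
t: 23.9
ee_pos: [420.3, 123.4, 120.1]
orientation: [2.481, 1.912, 0.018]
ft_force: [-0.3, -0.2, -0.5]
width: 25.2
xyz [-27.51  18.81   0.19] spin 1.2476628225790733 jaw now -14.752337177420932 tilt 0.832523833676742
```

```bash
python3 -m inch '[{"xyz":[-1,0.7,0],"spin":0},{"xyz":[-2.9,2,0],"spin":0},{"xyz":[-5,3.4,0],"spin":0},{"xyz":[-7.5,5.1,0],"spin":0},{"xyz":[-10,6.8,0],"spin":0.5},{"xyz":[-12.5,8.5,0],"spin":0.5},{"xyz":[-15,10.3,0],"spin":1},{"xyz":[-17.5,12,0],"spin":1},{"xyz":[-20,13.7,0],"spin":1.2},{"xyz":[-22.5,15.4,0],"spin":1.2},{"xyz":[-25,17.1,0],"spin":1.2},{"xyz":[-26.7,18.3,0.1],"spin":1.2},{"xyz":[-27.5,18.8,0.2],"spin":1.2},{"xyz":[-27.5,18.8,0.2],"spin":1.2},{"xyz":[-27.5,18.8,0.2],"spin":1.2},{"xyz":[-27.5,18.8,0.2],"spin":1.2}]'
python3 - <<'E'
from h import *
p,R=pose();np.savez("w9",p=p,R=R);cv2.imwrite("pics/w9.png",ctrl.get_image("wrist")[:,:,::-1]);plan([532.2,-190.5],40,-16)
E
```

```text
t: 25.5
ee_pos: [531.5, -189.2, 119.6]
orientation: [2.501, 1.888, 0.017]
ft_force: [0.1, 0.6, -1.8]
width: 25.2
xyz [-0.13 -0.03  7.98] spin 0.11849105585199027 jaw now -15.881508944148017 tilt 0.7961483893583469
```

View pics/w9.png

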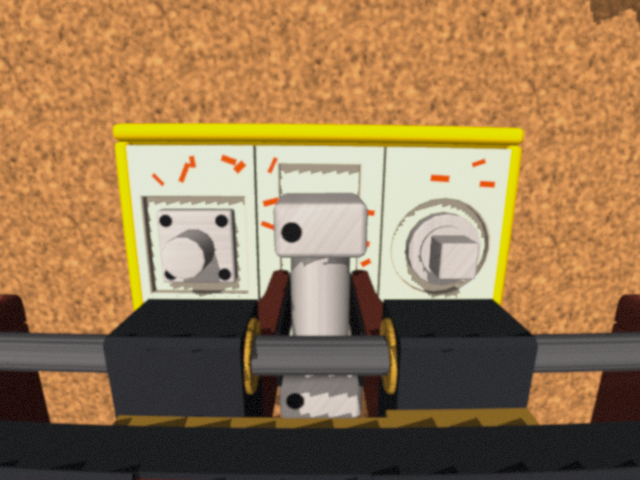

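The plate and adapter sit in their recesses. The long recess's near edge is y≈164, x 279–361, and the pylon block's top edge is y≈194, x 274–367.

Run:
```python
from h import *
d=np.load("w9.npz");P=(d["p"],d["R"]);X=P[1][:,0]
a,b=wrist((279,164),31.8,P),wrist((361,164),31.8,P)
print(np.linalg.norm(a-b),"exp 54",(a+b)/2-57*X)
a,b=wrist((275,195),145.6,P),wrist((366,195),145.6,P)
print(np.linalg.norm(a-b),"exp 36",(a+b)/2-48*X,P[0],X)
```

```text
54.51116116490903 exp 54 [ 533.16 -190.67   31.59]
33.6325200691471 exp 36 [ 532.44 -188.04  145.42] [ 531.51 -189.24  119.65] [0.27 0.96 0.  ]
```

```bash
python3 -m inch '[{"xyz":[-0.1,0,1],"spin":0},{"xyz":[-0.2,0,3],"spin":0},{"xyz":[-0.2,0,5],"spin":0},{"xyz":[-0.2,0,6.8],"spin":0},{"xyz":[-0.2,0,7.7],"spin":0},{"xyz":[-0.2,0,8.1],"spin":0},{"xyz":[-0.2,0,8.2],"spin":0},{"xyz":[-0.2,0,8.2],"spin":0},{"xyz":[-0.2,0,8.2],"spin":0}]'
python3 -m inch '[{"xyz":[0,0,0.1],"spin":0},{"xyz":[0,0,0.2],"spin":0},{"xyz":[0,0,0.3],"spin":0},{"xyz":[0,0,0.3],"spin":0},{"xyz":[0,0,0.3],"spin":0}]'
```

```text
t: 26.45
ee_pos: [532.8, -191.4, 38.6]
orientation: [2.499, 1.888, 0.018]
ft_force: [-0.9, -0.1, -1.3]
width: 25.2
t: 26.95
ee_pos: [532.8, -191.4, 35.5]
orientation: [2.499, 1.888, 0.018]
ft_force: [-0.6, -0.3, -0.7]
width: 25.6
```

```bash
python3 -m inch '[{"xyz":[0,0,0.1],"spin":0},{"xyz":[0,0,0.15],"spin":0},{"xyz":[0,0,0.15],"spin":0}]'; python3 -m inch '[{"xyz":[0,0,0.1],"spin":0},{"xyz":[0,0,0.1],"spin":0},{"xyz":[0,0,0.1],"spin":0}]'
```

```text
t: 27.25
ee_pos: [532.9, -191.4, 34.0]
orientation: [2.499, 1.888, 0.018]
ft_force: [-0.1, -0.1, -1.3]
width: 25.3
t: 27.55
ee_pos: [532.9, -191.4, 33.9]
orientation: [2.499, 1.888, 0.018]
ft_force: [-2.5, 1.2, 9.6]
width: 25.3
```

Contact at the expected height. I'll open partway, rise, then check.

```bash
python3 -m inch '[{"xyz":[0,0,0],"spin":0},{"xyz":[0,0,0],"spin":0},{"xyz":[0,0,0],"spin":0},{"xyz":[0,0,0],"spin":0},{"xyz":[0,0,0],"spin":0}]' 0.5 && python3 -m inch '[{"xyz":[0,0,-0.5],"spin":0},{"xyz":[0,0,-2],"spin":0},{"xyz":[0,0,-5],"spin":0},{"xyz":[2,0,-8],"spin":0},{"xyz":[4,0,-11],"spin":0},{"xyz":[7,0,-14],"spin":0},{"xyz":[9,0,-15],"spin":0},{"xyz":[9,0,-15],"spin":0},{"xyz":[9,0,-15],"spin":0}]'
python3 - <<'E'
from h import *
o=np.zeros((600,800,3),np.uint8);w=ctrl.get_image("wrist")[:,:,::-1];s=ctrl.get_image("scene")[:,:,::-1];t=ctrl.get_image("top")[:,:,::-1]
P=pose();np.savez("w10",p=P[0],R=P[1]);cv2.imwrite("pics/w10.png",w)
o[:320,:400]=cv2.resize(w[140:396,160:480],(400,320));o[:300,400:]=cv2.resize(s[150:450,100:500],(400,300));o[320:600,:400]=cv2.resize(t[130:340,140:440],(400,280))
cv2.imwrite("pics/m10.png",o)
E
```

```text
t: 28.05
ee_pos: [532.9, -191.4, 33.7]
orientation: [2.499, 1.888, 0.018]
ft_force: [-0.7, -0.6, 0.2]
width: 44.0
t: 28.95
ee_pos: [555.2, -104.7, 184.8]
orientation: [2.498, 1.889, 0.019]
ft_force: [-1.2, 0.6, -0.4]
width: 43.7
```

View pics/m10.png

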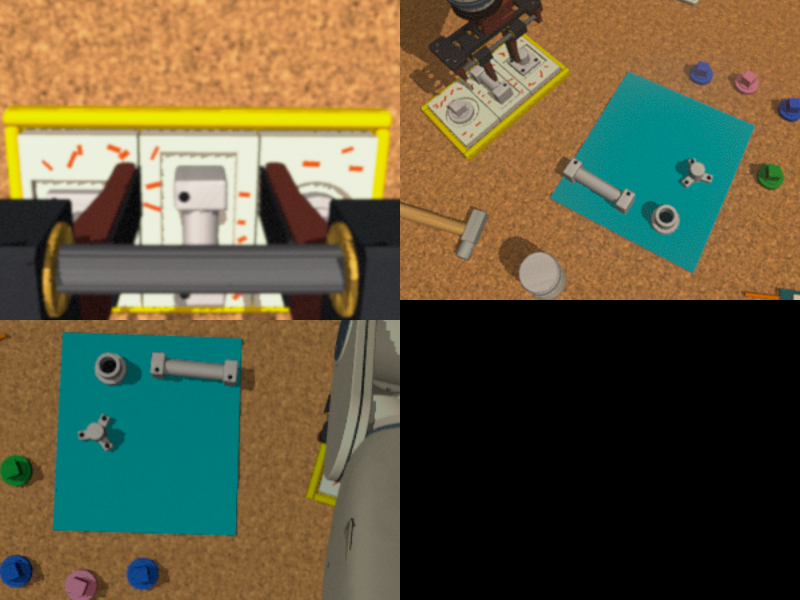

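The pylon lies in the long recess and the look-alikes haven't moved. I'll clear the arm aside for one last top check of the tray.

```bash
python3 -m inch '[{"xyz":[2,0,0],"spin":0},{"xyz":[6,0,0],"spin":0},{"xyz":[10,0,0],"spin":0},{"xyz":[14,0,0],"spin":0},{"xyz":[18,0,0],"spin":0},{"xyz":[22,0,0],"spin":0},{"xyz":[25,0,0],"spin":0},{"xyz":[25,0,0],"spin":0},{"xyz":[25,0,0],"spin":0},{"xyz":[25,0,0],"spin":0},{"xyz":[25,0,0],"spin":0}]'
python3 - <<'E'
from h import *
t=ctrl.get_image("top")[:,:,::-1];cv2.imwrite("pics/t11.png",cv2.resize(t[136:286,360:490],None,fx=4,fy=4,interpolation=2))
E
```

```text
t: 30.2
ee_pos: [622.7, 133.5, 183.9]
orientation: [2.503, 1.885, 0.015]
ft_force: [0.4, -0.5, 0.1]
width: 44.1
```

Run:
```python
from h import *
d=np.load("w10.npz");P=(d["p"],d["R"]);X=P[1][:,0];f=lambda x,y:(160+x/1.25,140+y/1.25)
print("recess c",(wrist(f(161,153),31.8,P)+wrist(f(237,153),31.8,P))/2-57*X)
print("pylon c",(wrist(f(175,168),59.8,P)+wrist(f(226,168),59.8,P))/2-48*X)
print(ctrl.get_obs()["ft_force"]);print(ctrl.close_job())
```

```text
recess c [ 531.87 -191.93   31.61]
pylon c [ 534.54 -184.84   59.64]
[0.82 0.12 0.47]
the job is handed in; nothing more can be done
None
```

I placed the pyramid adapter, four-hole plate and short pylon in their round, square and long recesses, released them, moved the arm clear and handed the job in at about 30 s of the 83 s. No verdict is reported, so these are my own last checks.

- **Seating:** each part touched down at the height expected for its recess floor (tool at 42.3, 42.4 and 33.9 mm), pressing with about 7 to 11 N when released.
- **Adapter:** it looked concentric with its recess in the wrist picture. A first, harder touch of 28 N turned out to be the floor, because the tray sits higher than I first estimated. That is under the 120 N limit.
- **Plate:** before lowering it was within about 1 mm of the recess centre, and it looked seated afterwards.
- **Pylon:** it is in its recess, but the numbers disagree. The tool position at release was within about 1 mm of the centre. A rougher estimate from the final wrist picture put it about 7 mm off along the recess, still inside the 14 mm limit.
- **Look-alikes:** in the scene and top pictures the receiver, three-armed plate and long tube look unmoved; I did not measure them.

I could not view the last top picture of the tray because the 16-picture limit was reached. All three parts together were not rechecked after the arm moved away.

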